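# Seat the basking tile and switch on its warming dock

### The arm

A 7-joint arm with a two-finger parallel gripper is mounted at the origin on the work surface. World frame = base frame: x ahead of the robot, y to its left, z up, the work surface at z = 0. Lengths are in m, angles in rad, forces in N, time in s.
With the tool pointing down it reaches from about 0.425 to 0.975 m from the base axis. Payload 16.7 kg.
Tool frame: the origin (TCP) lies at the very end of the fingers, on their centre line; the grasp point (between the pads) lies 19 mm behind it; x points along the fingers, z is the direction in which the jaws open and shut, and the axes are right-handed (so a half turn about x gives the same grasp; the last joint's range is limited). The gripper opens to 85 mm and grips with 20 to 120 N. Pads are 22 mm wide; open, the fingers measure 114 mm over their backs; the gripper's body (76 mm by 85 mm) begins 54 mm behind the grasp point. The pads swing forward as they close: fully open they stand 13 mm farther back than shut.
Start: joints at [-1.466, 0.426, 0.074, 1.606, -0.034, 1.111, -0.067], TCP at [0.17, 0.653, 0.231] pointing down, gripper open.
Joint ranges: [-2.85, 2.85], [-0.5, 2.14], [-1.23, 1.37], [0.21, 2.46], [-1.02, 4.16], [0.16, 2.05], [-2.73, 2.73]. Speed limits (rad/s): [1.89, 1.89, 2.39, 2.39, 3.01, 3.01, 3.01].

### API

Orientations are given as a rotation vector (axis times angle).
In Python, from plant import sense, snapshot, camera_params, job_done gives the robot as it stands.
- The arm moves only by the shell command python3 -m creep 'ROWS'. ROWS is JSON, one flat list of numbers, 7 for each row, row after row: the shift along the tool's x, y, z in m, then the turn, a rotation vector about the tool's x, y, z in units of 8 degrees (1.0 is 8 degrees), then the opening, from 0 (shut) to 1 (fully open). In form: [dx, dy, dz, wx, wy, wz, hand, dx, dy, dz, wx, wy, wz, hand, ...]. A call has 1 to 20 rows; each row is the pose to reach, as a shift and turn from the pose measured when the call began, along the tool's axes at that moment; what a row does not reach only later rows make up. A row lasts 1/10 s, in which the tool goes at most 50 mm and 8.59 degrees, less where a joint would pass 70% of its speed; a pose out of reach is approached as far as the arm can. A call with a gripper value outside its range is refused whole. The fingers move at their own pace and stop on an object; the grip force is fixed at half the most. Time passes only in rows, so rows that repeat a pose let the fingers close. It gives the time, the measured TCP pose, the force and the opening at its end, in the units of the state.
- sense(): the state, without advancing time (a new reading comes with each control period).
- snapshot(name): name is "scene" or "top" or "wrist"; returns the picture (400x640x3 uint8, red, green, blue); there is no depth.
- camera_params(name): a dict with "intrinsics" (3x3 intrinsics, pixels), "eye" and "attitude" of the camera in the world; the wrist camera has in their place "mount" (4x4, takes a point from camera to tool coordinates, whose origin is the TCP and whose axes are the tool frame's). Camera axes: x right, y up, looking along -z (the intrinsics and any distortion apply to the point x, -y, -z); pixel columns grow to the right and rows downward; lengths in m; the calibration is good to about 2 mm. The wrist camera is an equidistant fisheye: a pixel r from the principal point sees the ray r / f radians off the axis. A picture is of the moment at which its call begins: read the wrist's pose just before it. camera_params takes no time and is no camera call.
- job_done(): hands the job in, once; it reports no verdict.
The state is a dict: "clock": time; "joint_pos": joint angles; "joint_vel": joint speeds; "tau": joint torques, N m; "position": TCP position; "orientation": TCP orientation; "contact_force": force on the tool from outside, world axes, zero at the start; "ft_torque": the same for the moment, N m; "opening": opening from 0.0 (shut) to 1.0 (fully open).
Only numpy, scipy, OpenCV 4.12 (cv2) and the standard library are available. Lean on these libraries where they do the work, as an engineer would, in place of code of your own. Each camera call takes 0.05 s, during which the arm holds its last target. There are 200 camera calls.

### The job

Push the slate tile along the warming dock until it is fully home, flat against the orange back stop, and then flip the red lever of the heat switch so that it snaps over to its other side (on). Only push with the fingertips: pick nothing up, and leave the blue fogger lever and the other things on the counter alone.

Things in the scene. Friction and masses are not known exactly. Their poses are not given: they have to be found in the camera images.
- dock: warming dock fixed to the counter: a black base plate 210 (x) x 150 (y) mm, 8 mm thick, with aluminium rails along both long sides (126 mm apart, tops 18 mm above the counter) and an orange back stop across its +x end (126 mm wide, top 26 mm above the counter). Origin at the centre of its underside, on the counter. Its x axis runs along the rails towards the back stop; the stop's inner face is at x = +95 mm. The -x end is open.
- tile: loose dark slate basking tile 110 x 110 x 12 mm, about 0.4 kg, lying flat on the dock's base plate between the rails, 50 to 90 mm short of the back stop, up to 5 mm off the centre line and a few degrees askew. Origin at the centre of its underside; axes roughly along the dock's. Fully home against the stop its origin is at x = +40 mm in the dock's frame. Sliding it takes about 2 to 5 N.
- heat_switch: heat switch of the dock: grey box 80 (x) x 60 (y) x 45 mm fixed to the counter, with a red-capped toggle lever on top and a red band painted across its top near the +x (on) end. Origin at the centre of its underside. The lever's pivot is on its z axis 45 mm up (centre of the box's top) and the lever swings in the box's x-z plane, about its y axis.
- heat_tip (a point): tip of the red-capped lever, 60 mm from the pivot (lever 9 mm thick, its cap, the upper 33 mm, 14 mm thick).
- heat_lever (a joint): angle of the red-capped lever: 0 = off, leaning 0.5 rad towards the box's -x; 0.5 = upright (dead centre); 1.0 = on, leaning 0.5 rad towards the box's +x. An over-centre spring snaps it to the nearer end; starting it from an end takes about 3 to 4 N sideways at the cap.
- fogger_switch: fogger switch, not part of the job: grey box 80 (x) x 60 (y) x 45 mm fixed to the counter, with a blue-capped toggle lever on top and a blue band painted across its top near the +x (on) end. Origin at the centre of its underside. The lever's pivot is on its z axis 45 mm up (centre of the box's top) and the lever swings in the box's x-z plane, about its y axis.
- fogger_tip (a point): tip of the blue-capped lever, 60 mm from the pivot (lever 9 mm thick, its cap, the upper 33 mm, 14 mm thick).
- fogger_lever (a joint): angle of the blue-capped lever: 0 = off, leaning 0.5 rad towards the box's -x; 0.5 = upright (dead centre); 1.0 = on, leaning 0.5 rad towards the box's +x. An over-centre spring snaps it to the nearer end; starting it from an end takes about 3 to 4 N sideways at the cap.
- hide: bystander: round terracotta-coloured plastic hide (dome), 136 mm across, 70 mm high. Origin at its underside.
- jar: bystander: closed amber glass jar, 60 mm diameter, 85 mm high. Origin at its underside.
- mist_bottle: bystander: white bottle with green cap, 54 mm diameter, 130 mm high. Origin at its underside.
- bowl: bystander: blue ceramic water bowl, 110 mm across, 35 mm high. Origin at its underside.
- can: bystander: yellow supplement can with white lid, 56 mm diameter, 60 mm high. Origin at its underside.
- brush: bystander: hand brush lying on the counter, 160 mm long. Origin at its underside, on its long axis (x).
Things that resemble listed ones, but are neither listed nor needed, are in the scene too. Leave any yellow look-alike of the heat_switch alone.

How it is judged:
On the way, in this order (a step that is already met when the one before it is completed fails the run):
1. the tile is home against the back stop (x of tile in the frame of dock between 0.034 and 0.046 m and angle between the x axis of tile and the x axis of dock, either way round below 0.09 rad), for 0.2 s.
2. the red heat lever has snapped over to on (value of joint heat_lever above 0.85 rad), for 0.2 s.
At the end, for the whole second after the job is handed in: The tile lies flat and still on the dock within 6 mm of fully home and within 0.09 rad of square to it, the red heat lever is on (joint above 0.85), the blue fogger lever is still off (below 0.15) (all of step 1 and height (world z) of tile below 0.012 m and angle between tile's own z axis and vertical below 0.05 rad and linear speed of tile below 0.01 m/s and value of joint heat_lever above 0.85 rad and value of joint fogger_lever below 0.15 rad); the robot touches nothing.
It fails at once if the tile is lifted or tipped (height (world z) of tile above 0.018 m or angle between tile's own z axis and vertical above 0.15 rad).
It fails at once if the blue fogger lever is moved (value of joint fogger_lever above 0.3 rad).
It fails at once if the heat lever is flipped before the tile is home (value of joint heat_lever above 0.5 rad and x of tile in the frame of dock below 0.03 m).
It fails at once if a bystander is moved more than 20 mm (distance of any of hide, jar, mist_bottle, bowl, can, brush from where it was at the start of the episode above 0.02 m).
It also fails if it takes over 58 s, if anything falls off the work surface, if the arm or the gripper's body presses on something with over 40 N, if the wrist force passes 120 N, or if a joint passes its speed limit or range.

## Working session

There is one attempt and no reset: what is moved stays moved. The work goes in short steps, Python scripts to look and compute and a shell command to move; the robot and the scene stay as the last step left them, time stands still between calls to the robot, and variables do not carry over. Pictures are saved under pics/ and viewed, about 8 in all and at most 12, crops included, and the job is handed in when it is done.

```bash
mkdir -p pics; ls; python3 - <<'E'
from plant import *
import cv2,numpy as np
s=sense();print({k:np.round(v,3).tolist() for k,v in s.items()})
for n in("top","scene"):
    p=camera_params(n);print(n,{k:np.round(v,4).tolist() if not isinstance(v,str) else v for k,v in p.items()})
    cv2.imwrite(f"pics/{n}0.png",snapshot(n)[:,:,::-1])
print(camera_params("wrist"))
E
```

```text
pics
{'clock': 0.0, 'joint_pos': [-1.465, 0.427, 0.074, 1.607, -0.034, 1.111, -0.067], 'joint_vel': [-0.0, -0.0, 0.0, -0.001, -0.001, -0.002, -0.0], 'tau': [0.001, -94.987, 3.761, -46.347, 0.019, 0.011, -0.0], 'position': [0.17, 0.653, 0.231], 'orientation': [-1.02, 1.32, 1.019], 'contact_force': [0.307, -0.596, 0.236], 'ft_torque': [0.01, 0.046, -0.011], 'opening': 0.998}
top {'intrinsics': [[438.1532, 0.0, 322.1589], [0.0, 438.1532, 201.2239], [0.0, 0.0, 1.0]], 'eye': [0.4523, -0.019, 1.428], 'attitude': [0.0588, -0.045, -1.5594]}
scene {'intrinsics': [[455.2387, 0.0, 320.0546], [0.0, 455.2387, 206.3308], [0.0, 0.0, 1.0]], 'eye': [1.3631, 0.1866, 1.0349], 'attitude': [0.5004, 0.6449, 1.725]}
{'intrinsics': array([[309.70691629,   0.        , 322.60186949],
       [  0.        , 309.70691629, 200.49166161],
       [  0.        ,   0.        ,   1.        ]]), 'mount': array([[-3.25226892e-04,  3.10170065e-01, -9.50681032e-01,
        -1.43720008e-01],
       [-8.08653275e-04,  9.50680690e-01,  3.10170230e-01,
         7.87296505e-02],
       [ 9.99999620e-01,  8.69647030e-04, -5.83668873e-05,
        -7.44479858e-04],
       [ 0.00000000e+00,  0.00000000e+00,  0.00000000e+00,
         1.00000000e+00]])}
```

View pics/top0.png

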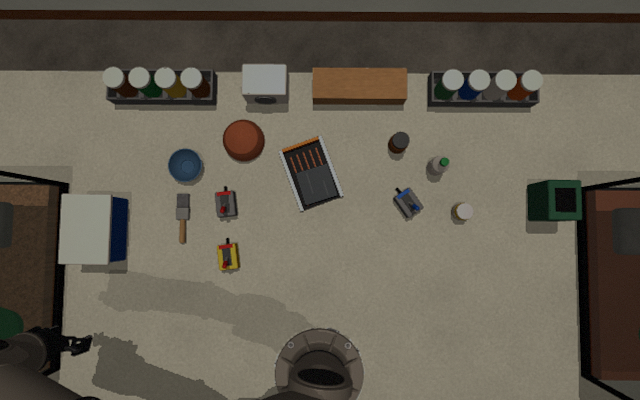

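View pics/scene0.png

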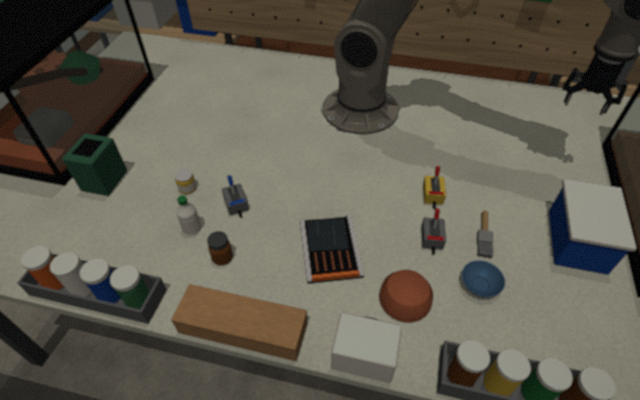

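Candidates: the grey box with the red lever at top (226,204) is the heat switch. The yellow box with a red lever (228,256) is the look-alike, and the grey box with the blue lever (407,203) is the fogger. The dock is at (311,173), with the orange stop at its upper end and the tile at the lower end. Next is a close crop to check this.

```bash
cat > h.py <<'E'
from plant import *
import cv2,numpy as np
from scipy.spatial.transform import Rotation as R
def cam(n):
    p=camera_params(n);return p["intrinsics"],np.array(p["eye"]),R.from_rotvec(p["attitude"]).as_matrix()
def unproj(n,uv,z):
    K,e,A=cam(n);d=A@(np.array([1,-1,-1])*(np.linalg.inv(K)@[uv[0],uv[1],1]));return e+d*(z-e[2])/d[2]
def proj(n,P):
    K,e,A=cam(n);q=(A.T@(np.asarray(P)-e))*[1,-1,-1];q=K@q;return q[:2]/q[2]
E
python3 - <<'E'
from h import *
print(proj("top",[.17,.653,.231]),proj("scene",[.17,.653,.231]))
t=cv2.imread("pics/top0.png")
a=cv2.resize(t[128:220,270:350],None,fx=5,fy=5,interpolation=cv2.INTER_CUBIC)
b=cv2.resize(t[180:226,205:245],None,fx=10,fy=10,interpolation=cv2.INTER_CUBIC)
cv2.imwrite("pics/c1.png",cv2.convertScaleAbs(np.hstack([a,b]),alpha=1.6))
E
```

```text
[ 75.61285153 332.38506102] [581.561045   111.98619468]
```

View pics/c1.png

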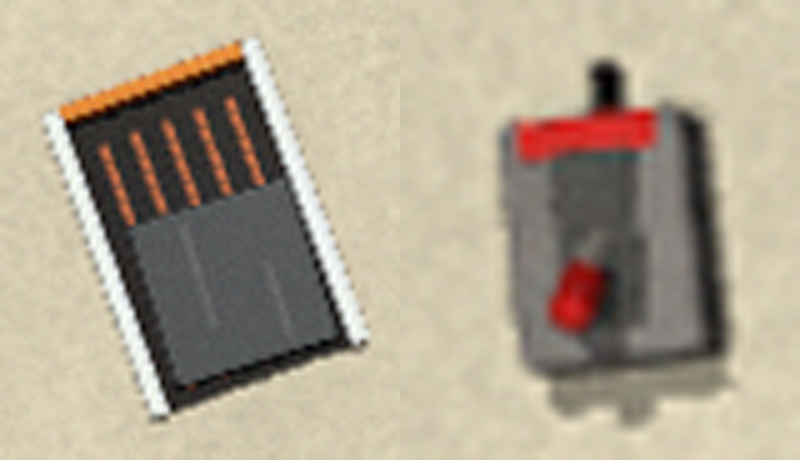

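```bash
python3 - <<'E'
from h import *
f=lambda u,v,s,o:((u+.5)/s-.5+o[0],(v+.5)/s-.5+o[1])
def rect(pts,s,o,z):
    P=np.array([unproj("top",f(u,v,s,o),z)[:2] for u,v in pts]);c=P.mean(0) # TL TR BR BL
    d=(P[0]+P[1]-P[2]-P[3])/2;w=(P[0]+P[3]-P[1]-P[2])/2
    print(P.round(4).tolist(),"c",c.round(4),"len",np.linalg.norm(d).round(4),"wid",np.linalg.norm(w).round(4),"yaw",np.arctan2(d[1],d[0]).round(4),np.arctan2(-w[0],w[1]).round(4));return c,np.arctan2(d[1],d[0])
c,y=rect([(44,116),(260,40),(368,342),(155,418)],5,(270,128),.018)
t,ty=rect([(133,228),(283,178),(342,337),(183,388)],5,(270,128),.02)
r=np.array([[np.cos(y),np.sin(y)],[-np.sin(y),np.cos(y)]]);print("tile in dock",r@(t-c),ty-y)
rect([(112,120),(290,108),(300,350),(128,370)],10,(205,180),.045)
print("tip",unproj("top",f(177,300,10,(205,180)),.097))
for n,uv,z in[("scene",(437,173),.0976),("scene",(437,213),.0976),("top",(398,192),.0),("scene",(230,181),.0976)]:print(n,uv,unproj(n,uv,z))
s=sense();print(R.from_rotvec(s["orientation"]).as_matrix().round(3))
E
```

```text
[[0.7085, 0.138], [0.7599, -0.0019], [0.5632, -0.0738], [0.5127, 0.063]] c [0.6361 0.0313] len 0.2095 wid 0.1475 yaw 0.3583 0.3528
[[0.6355, 0.0789], [0.6691, -0.0179], [0.5661, -0.057], [0.5321, 0.0451]] c [0.6007 0.0123] len 0.1094 wid 0.105 yaw 0.3396 0.3277
tile in dock [-0.03979237 -0.00542016] -0.018734546025835963
[[0.5711, 0.3318], [0.5755, 0.2753], [0.4987, 0.2702], [0.4918, 0.3246]] c [0.5343 0.3005] len 0.0783 wid 0.0557 yaw 0.0785 0.1018
tip [0.51178038 0.29725601 0.097     ]
scene (437, 173) [0.37250166 0.28841924 0.0976    ]
scene (437, 213) [0.52565955 0.30002513 0.0976    ]
top (398, 192) [ 0.57962528 -0.25332103  0.        ]
scene (230, 181) [ 0.54503446 -0.28405017  0.0976    ]
[[-0.    -0.968  0.252]
 [-0.001  0.252  0.968]
 [-1.    -0.    -0.001]]
```

```bash
cat >> h.py <<'E'
def togo(P,phi):
    "shift in tool axes and turn (8deg units) to world P, tool down, tool z heading phi"
    s=sense();M=R.from_rotvec(s["orientation"]).as_matrix()
    z=np.array([np.cos(phi),np.sin(phi),0]);x=np.array([0,0,-1.]);T=np.c_[x,np.cross(z,x),z]
    w=R.from_matrix(M.T@T).as_rotvec()/np.radians(8)
    print("shift",(M.T@(np.asarray(P)-s["position"])).round(4),"turn",w.round(3))
D=np.array([.6361,.0313]);YAW=.355
def dock(x,y,z):
    c,s=np.cos(YAW),np.sin(YAW);return [D[0]+c*x-s*y,D[1]+s*x+c*y,z]
E
python3 - <<'E'
from h import *
print(dock(-.14,-.003,.12))
togo([.42,.35,.231],YAW+np.pi/2);togo(dock(-.14,-.003,.12),YAW+np.pi/2)
E
```

```text
[np.float64(0.5058722626609985), np.float64(-0.02017559059946785), 0.12]
shift [-0.     -0.3182 -0.23  ] turn [-4.368e+00 -8.000e-03 -2.000e-03]
shift [ 0.1114 -0.4946 -0.5665] turn [-4.368e+00 -8.000e-03 -2.000e-03]
```

```bash
python3 -m creep '[0,-0.318,-0.23,-2,0,0,0.6, 0,-0.318,-0.23,-4.37,0,0,0.6, 0,-0.318,-0.23,-4.37,0,0,0.6, 0,-0.318,-0.23,-4.37,0,0,0.6, 0,-0.318,-0.23,-4.37,0,0,0.6, 0,-0.318,-0.23,-4.37,0,0,0.6, 0,-0.318,-0.23,-4.37,0,0,0.6, 0.05,-0.42,-0.4,-4.37,0,0,0.6, 0.05,-0.42,-0.4,-4.37,0,0,0.6, 0.05,-0.42,-0.4,-4.37,0,0,0.6, 0.05,-0.42,-0.4,-4.37,0,0,0.6, 0.111,-0.495,-0.566,-4.37,0,0,0.6, 0.111,-0.495,-0.566,-4.37,0,0,0.6, 0.111,-0.495,-0.566,-4.37,0,0,0.6, 0.111,-0.495,-0.566,-4.37,0,0,0.6, 0.111,-0.495,-0.566,-4.37,0,0,0.6, 0.111,-0.495,-0.566,-4.37,0,0,0.6, 0.111,-0.495,-0.566,-4.37,0,0,0.6, 0.111,-0.495,-0.566,-4.37,0,0,0.6, 0.111,-0.495,-0.566,-4.37,0,0,0.6]'
python3 - <<'E'
from h import *
togo(dock(-.14,-.003,.011),YAW+np.pi/2)
cv2.imwrite("pics/w1.png",cv2.convertScaleAbs(snapshot("wrist")[:,:,::-1],alpha=1.6))
E
```

```text
clock: 2.1
position: [0.5065, -0.0185, 0.1206]
orientation: [-1.468, 1.019, 1.467]
contact_force: [0.4, 1.0, -0.1]
opening: 0.6
shift [ 0.1096  0.0011 -0.0012] turn [ 0.016 -0.005 -0.001]
```

View pics/w1.png

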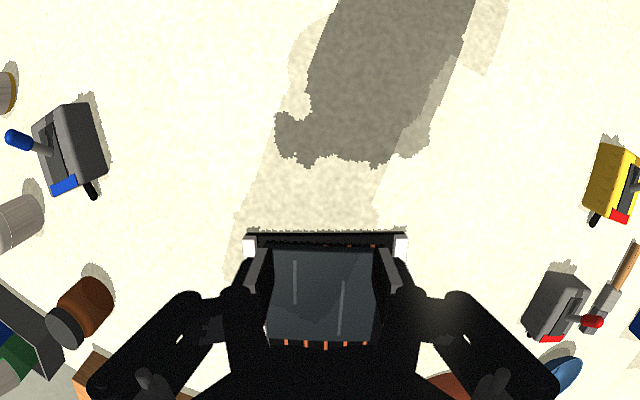

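The wrist view shows the dock's open end at row 232 and the tile spanning columns 268–380, slightly towards the left rail, with its slotted front end at row 345. This agrees with the top-camera fit. I'll descend behind the tile and then push.

```bash
python3 -m creep '[0.05,0.001,-0.001,0,0,0,0.6, 0.09,0.001,-0.001,0,0,0,0.6, 0.109,0.001,-0.001,0,0,0,0.6, 0.109,0.001,-0.001,0,0,0,0.6, 0.109,0.001,-0.001,0,0,0,0.6, 0.109,0.001,-0.001,0,0,0,0.6]'
python3 -m creep '[0,-0.015,0,0,0,0,0.6, 0,-0.025,0,0,0,0,0.6, 0,-0.03,0,0,0,0,0.6, 0,-0.035,0,0,0,0,0.6, 0,-0.04,0,0,0,0,0.6, 0,-0.045,0,0,0,0,0.6, 0,-0.05,0,0,0,0,0.6, 0,-0.055,0,0,0,0,0.6, 0,-0.06,0,0,0,0,0.6, 0,-0.06,0,0,0,0,0.6]'
python3 - <<'E'
from h import *
togo(dock(-.03,-.003,.011),YAW+np.pi/2)
E
```

```text
clock: 2.75
position: [0.5068, -0.0197, 0.013]
orientation: [-1.469, 1.017, 1.465]
contact_force: [1.0, -0.1, 0.7]
opening: 0.599
clock: 3.75
position: [0.5629, 0.0012, 0.013]
orientation: [-1.469, 1.018, 1.466]
contact_force: [-0.8, -1.5, 0.8]
opening: 0.596
shift [ 0.0021 -0.0491 -0.0004] turn [ 0.017 -0.008  0.008]
```

```bash
python3 -m creep '[0.001,-0.005,0,0,0,0,0.6, 0.001,-0.01,0,0,0,0,0.6, 0.001,-0.015,0,0,0,0,0.6, 0.001,-0.02,0,0,0,0,0.6, 0.001,-0.025,0,0,0,0,0.6, 0.001,-0.03,0,0,0,0,0.6, 0.001,-0.035,0,0,0,0,0.6, 0.001,-0.04,0,0,0,0,0.6]'
python3 -m creep '[0,-0.003,0,0,0,0,0.6, 0,-0.006,0,0,0,0,0.6]'
python3 - <<'E'
from h import *
togo(dock(-.026,-.003,.011),YAW+np.pi/2)
t=snapshot("top")[:,:,::-1]
cv2.imwrite("pics/c2.png",cv2.convertScaleAbs(cv2.resize(t[128:220,270:350],None,fx=6,fy=6,interpolation=cv2.INTER_CUBIC),alpha=1.8))
E
```

```text
clock: 4.55
position: [0.6008, 0.0154, 0.012]
orientation: [-1.469, 1.018, 1.466]
contact_force: [-1.8, -0.7, -0.5]
opening: 0.596
clock: 4.75
position: [0.6066, 0.0176, 0.0119]
orientation: [-1.469, 1.018, 1.466]
contact_force: [-3.1, -0.9, 0.8]
opening: 0.602
shift [ 0.001  -0.0064 -0.0004] turn [ 0.019 -0.008  0.007]
```

View pics/c2.png

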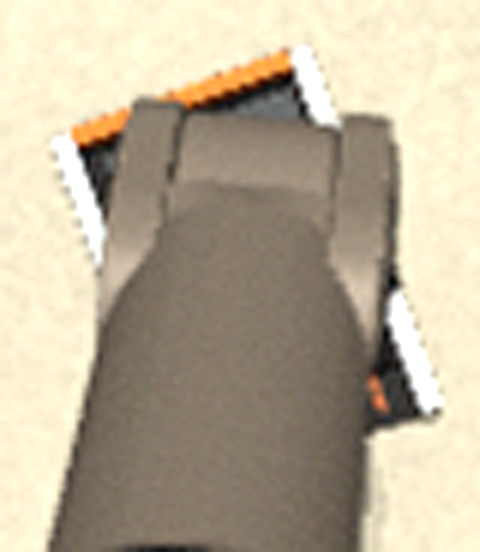

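The tile's front edge, the grey at (260,100), is now almost at the orange stop, and the arm hides the rest. I'll keep pushing in small steps until the force rises.

```bash
python3 -m creep '[0,-0.002,0,0,0,0,0.6, 0,-0.004,0,0,0,0,0.6, 0,-0.005,0,0,0,0,0.6]'
python3 -m creep '[0,-0.002,0,0,0,0,0.6, 0,-0.003,0,0,0,0,0.6]'
```

```text
clock: 5.1
position: [0.6119, 0.0197, 0.012]
orientation: [-1.469, 1.017, 1.466]
contact_force: [-1.4, -0.4, -0.5]
opening: 0.601
clock: 5.3
position: [0.6148, 0.0208, 0.012]
orientation: [-1.469, 1.017, 1.466]
contact_force: [-5.2, -3.9, 0.6]
opening: 0.604
```

```bash
python3 -m creep '[0,-0.002,0,0,0,0,0.6, 0,-0.002,0,0,0,0,0.6]'
python3 -m creep '[0,-0.002,0,0,0,0,0.6, 0,-0.002,0,0,0,0,0.6]'
```

```text
clock: 5.5
position: [0.6151, 0.0207, 0.0117]
orientation: [-1.467, 1.02, 1.468]
contact_force: [-12.9, -4.5, 7.7]
opening: 0.6
clock: 5.7
position: [0.6151, 0.0207, 0.0116]
orientation: [-1.465, 1.023, 1.471]
contact_force: [-14.8, -3.7, 11.5]
opening: 0.6
```

Firm contact: 15 N with no advance, so the tile is home. I'll back off, rise, and check the tile with nothing in the way.

```bash
python3 -m creep '[0,0.02,0,0,0,0,0.6, 0,0.04,0,0,0,0,0.6, 0,0.04,0,0,0,0,0.6, -0.05,0.04,0,0,0,0,0.4, -0.1,0.04,0,0,0,0,0.2, -0.15,0.04,0,0,0,0,0, -0.19,0.04,0,0,0,0,0, -0.19,0.04,0,0,0,0,0, -0.19,0.04,0,0,0,0,0]'
python3 - <<'E'
from h import *
togo([.44,.295,.2],np.pi/2+.09)
E
```

```text
clock: 6.6
position: [0.5798, 0.0076, 0.2032]
orientation: [-1.467, 1.02, 1.469]
contact_force: [1.5, -0.2, -0.1]
opening: 0.004
shift [0.0033 0.0304 0.3182] turn [ 1.915 -0.002 -0.015]
```

```bash
python3 -m creep '[0,0.03,0.05,1,0,0,0, 0,0.03,0.1,1.9,0,0,0, 0,0.03,0.15,1.9,0,0,0, 0,0.03,0.2,1.9,0,0,0, 0,0.03,0.25,1.9,0,0,0, 0,0.03,0.3,1.9,0,0,0, 0,0.03,0.318,1.9,0,0,0, 0,0.03,0.318,1.9,0,0,0, 0,0.03,0.318,1.9,0,0,0]'
python3 - <<'E'
from h import *
s=sense();print(s["position"],s["orientation"])
t=cv2.convertScaleAbs(snapshot("top")[:,:,::-1],alpha=1.6)
w=cv2.convertScaleAbs(snapshot("wrist")[:,:,::-1],alpha=1.6);cv2.imwrite("pics/w3raw.png",w)
a=cv2.resize(t[128:220,270:350],None,fx=4,fy=4,interpolation=cv2.INTER_CUBIC)
b=w[30:398,200:440]
o=np.zeros((368,320+240*2-240,3),np.uint8)
o[:, :320]=a;o[:,320:560]=b
cv2.imwrite("pics/c3.png",o)
E
```

```text
clock: 7.5
position: [0.44, 0.2953, 0.2022]
orientation: [-1.278, 1.167, 1.279]
contact_force: [-0.2, 0.2, 0.1]
opening: 0.001
[0.43996998 0.29529329 0.20216766] [-1.27786093  1.16725554  1.27938139]
```

View pics/c3.png

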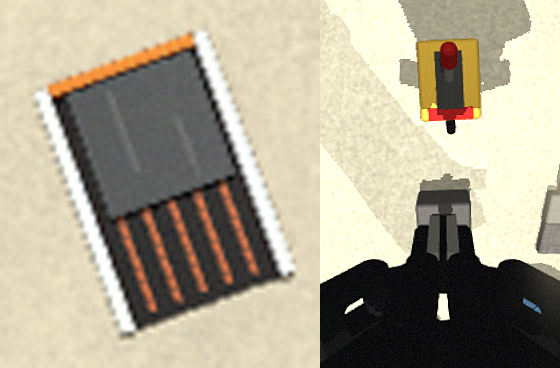

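The left crop shows the tile flush with the orange stop and square to it. The wrist crop shows the grey box centred at column 443, straight ahead of the shut fingers (also column 443), with the yellow look-alike behind. Now a numeric check.

```bash
python3 - <<'E'
from h import *
P=np.array([unproj("top",((u+.5)/4-.5+270,(v+.5)/4-.5+128),.02)[:2] for u,v in[(65,95),(193,51),(235,178),(113,218)]])
c=P.mean(0)-D;d=(P[0]+P[1]-P[2]-P[3])/2
print("tile dock x,y",c@[np.cos(YAW),np.sin(YAW)],c@[-np.sin(YAW),np.cos(YAW)],"yaw",np.arctan2(d[1],d[0])-YAW,np.linalg.norm(d))
p=camera_params("wrist");K=p["intrinsics"];s=sense();M=R.from_rotvec(s["orientation"]).as_matrix()
def wr(u,v,z):
    a=np.array([u-K[0,2],v-K[1,2]])/K[0,0];th=np.linalg.norm(a);e=a/th
    d=np.array([np.sin(th)*e[0],-np.sin(th)*e[1],-np.cos(th)]);m=p["mount"]
    d=M@m[:3,:3]@d;o=s["position"]+M@m[:3,3];return o+d*(z-o[2])/d[2]
for u,v in[(417,201),(470,200)]:print("box back top edge",wr(u-120,v+30,.045))
togo([.45,.297,.082],np.pi/2+.09)
E
```

```text
tile dock x,y 0.03969560346430888 -0.0024174037470508915 yaw 0.0008893774605325255 0.1085610275345793
box back top edge [0.49603902 0.27034446 0.045     ]
box back top edge [0.48980359 0.32631552 0.045     ]
shift [ 0.1205 -0.0098  0.0024] turn [ 0.006 -0.012 -0.02 ]
```

Tile home: dock x = 39.7 mm, yaw 0.001. The switch position also agrees between the two cameras. Descend behind the lever, then push along +x.

```bash
python3 -m creep '[0.04,-0.01,0.002,0,0,0,0, 0.08,-0.01,0.002,0,0,0,0, 0.12,-0.01,0.002,0,0,0,0, 0.12,-0.01,0.002,0,0,0,0, 0.12,-0.01,0.002,0,0,0,0]'
python3 -m creep '[0,-0.02,0,0,0,0,0, 0,-0.03,0,0,0,0,0, 0,-0.04,0,0,0,0,0, 0,-0.045,0,0,0,0,0, 0,-0.05,0,0,0,0,0, 0,-0.055,0,0,0,0,0, 0,-0.06,0,0,0,0,0]'
python3 -m creep '[0,-0.005,0,0,0,0,0, 0,-0.01,0,0,0,0,0, 0,-0.015,0,0,0,0,0, 0,-0.02,0,0,0,0,0, 0,-0.025,0,0,0,0,0, 0,-0.025,0,0,0,0,0]'
```

```text
clock: 8.1
position: [0.4507, 0.2956, 0.083]
orientation: [-1.275, 1.17, 1.276]
contact_force: [0.4, 0.0, 1.1]
opening: 0.0
clock: 8.8
position: [0.5106, 0.3011, 0.0831]
orientation: [-1.275, 1.17, 1.276]
contact_force: [-1.9, -0.3, 1.6]
opening: -0.001
clock: 9.4
position: [0.5362, 0.3033, 0.083]
orientation: [-1.275, 1.17, 1.276]
contact_force: [-0.9, -0.7, -0.1]
opening: 0.004
```

Contact force appeared and then dropped away, so the lever probably snapped over. Retreat, rise, and look.

```bash
python3 -m creep '[0,0.04,0,0,0,0,0, 0,0.08,0,0,0,0,0, 0,0.08,0,0,0,0,0, -0.05,0.08,0,0,0,0,0, -0.1,0.08,0,0,0,0,0, -0.15,0.08,0.05,0,0,0,0, -0.15,0.08,0.1,0,0,0,0, -0.15,0.08,0.15,0,0,0,0, -0.15,0.08,0.2,0,0,0,0, -0.15,0.08,0.2,0,0,0,0, -0.15,0.08,0.2,0,0,0,0]'
python3 - <<'E'
from h import *
t=cv2.convertScaleAbs(snapshot("top")[:,:,::-1],alpha=1.6);s=cv2.convertScaleAbs(snapshot("scene")[:,:,::-1],alpha=1.6)
r=lambda i:cv2.resize(i,(400,280),interpolation=cv2.INTER_CUBIC)
cv2.imwrite("pics/f.png",np.vstack([np.hstack([r(t[180:236,190:270]),r(t[130:214,270:390])]),np.hstack([r(s[160:272,380:540]),r(s[160:300,200:400])])]))
E
```

```text
clock: 10.5
position: [0.4378, 0.4985, 0.2319]
orientation: [-1.277, 1.169, 1.279]
contact_force: [0.1, 0.0, -0.3]
opening: 0.002
```

View pics/f.png

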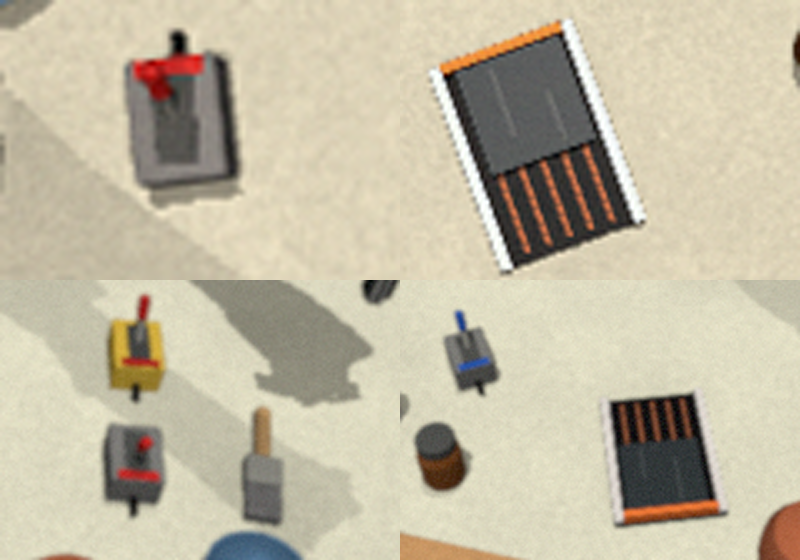

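The heat lever now leans onto the red band (on). The tile is flush and square, and the fogger and yellow levers are unchanged. The arm is clear, so I'll hand in.

```bash
python3 -c "
from h import *
print(proj('top',[.562,.305,.0977]),'expected on-tip px; seen ~(220,195)')
print(job_done())"
```

```text
[220.09477586 193.07747003] expected on-tip px; seen ~(220,195)
the job is handed in; nothing more can be done
None
```

I pushed the tile home against the orange back stop, then flipped the red heat lever to on, and handed the job in at about 10.6 s.

- **Tile:** I pushed it with two spread fingertips until it met the stop and stopped moving, at about 15 N. After backing off, the top camera put it at dock x = 39.7 mm (target 40 mm) and 0.001 rad from square.
- **Heat lever:** I pushed it with shut fingertips from the off side. The last picture shows it leaning over the red band, with its tip near pixel (220,195), against (220,193) expected for on.
- **Everything else:** In the last crops the fogger and yellow levers still lean to their original sides. The jar and brush look undisturbed and the arm was clear. The other bystanders were not, or only partly, in those last crops, but I felt no unexpected contact force.

No check failed or disagreed. The lever state was judged from pictures only, since its joint angle cannot be read.

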